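# Sight the inspection patch through the swivel mirror

## Task

Turn the black bar knob of the rotary fixture until the white pointer line on its turntable stands at the orange clip. Then swing the sprung mirror by its black finger pin until the camera's red aiming beam, reflected in the mirror, falls on the red patch on the steel bush, and finish while still holding the mirror steady at that angle with the gripper (it springs back if let go). Leave the clip and the other things on the bench where they are.

Things in the scene. Friction and masses are not known exactly. Their poses are not given: they have to be found in the camera images.
- station: inspection station fixed to the bench: dark steel base plate 330 x 90 x 12 mm with the mirror's upright pivot and a small grey inspection camera. Origin on the bench under the mirror's pivot axis; +x points along the plate to the camera, +z up
- lens (a point): centre of the camera's front glass, 185 mm from the mirror's pivot axis and 75 mm above the bench. The camera looks along the station's -x at the mirror; its thin red aiming beam (light only, cannot be touched) runs the same way
- mirror: flat swivel mirror, 52 x 52 mm in a black frame, on an upright pivot; centre 75 mm, upper edge 104 mm above the bench. Origin on the pivot axis, 12 mm above the bench; +x is the normal of the reflecting face, which contains the axis. A spring rests it at a stop, normal at -0.15 rad from the station's x; from there it turns up to 1.3 rad, clockwise seen from above, and springs back if let go
- pin (a point): grip point on the mirror's black, round, upright finger pin, 14 mm across, 115 mm above the bench. It turns with the mirror on a flat arm (31 to 37 mm above the bench), 80 mm from the pivot axis, behind the reflecting face. Sleeve from 82 to 130 mm above the bench. The spring pushes back with 1.3 N at the stop, rising 3.1 N per rad
- beam: the red aiming beam after the mirror (light only): what the camera sees. Level, 75 mm above the bench, drawn 185 mm long. Origin at the mirror's centre on the pivot axis, +x along the reflected beam. Turns twice as far as the mirror, the same way: on the patch, the mirror's normal halves the angle between the directions to lens and patch
- knob (a point): grip point of the rotary fixture's black bar knob: on the turning axis, 147 mm above the bench. Bar 46 mm long (along the pointer line), 14 mm wide, 118 to 160 mm above the bench, on a hub on the bush. Knob, bush and turntable turn as one about the upright axis, either way, with 0.06 N m of friction, and stay where left. The fixed graduated ring below is 160 mm across, 22 mm high
- pointer (a point): outer end of the white pointer line on the turntable's rim, 60 mm from the turning axis, 30 mm above the bench. Turns with the knob
- clip_mark (a point): the place for the pointer: 60 mm from the turning axis, 30 mm up, in front of the middle of the orange setting clip (10 mm wide, 29 mm high) that sits on the ring. The knob starts 0.5 to 1.6 rad clockwise of it (seen from above)
- patch (a point): middle of the red inspection patch on the side of the steel bush (80 mm across, 30 to 110 mm above the bench): 24 mm wide, 40 mm from the turning axis, 75 mm above the bench, a quarter turn counterclockwise (seen from above) from the pointer line. The red goes on over the bush's upper rim. Turns with the knob
- test_block: bystander, loose: steel disc, 52 mm across, 12 mm thick, lying on the station's base plate; origin under its centre
- bearing: bystander, loose: steel ring, 62 mm across, 16 mm high; origin under its centre
- spare_bush: bystander, loose: brass tube, 50 mm across, 50 mm high, standing; origin under its centre
- spanner: bystander, loose: steel spanner, 180 mm long, lying; origin at its middle, underneath
- oil_can: bystander, loose: blue can, 56 mm across, 120 mm high; origin under its centre
- mug: bystander, loose: white mug, 80 mm across, 90 mm high; origin under its centre
- anvil_tip: bystander, loose: dark steel mushroom-shaped turned part, 44 mm across, 36 mm high; origin under its centre
Mind the look-alikes: they are no part of the job. What is shaped like the part that bears knob but yellow is not meant.

How it is judged:
On the way, in this order (a step that is already met when the one before it is completed fails the run):
1. the pointer line stands at the orange clip (horizontal distance between pointer and clip_mark below 0.006 m), for 0.3 s.
2. the reflected beam rests on the red patch, the mirror held by the gripper (horizontal distance between pointer and clip_mark below 0.006 m and x of patch in the frame of beam above 0.05 m and y of patch in the frame of beam between -0.013 and 0.013 m and contact force between the fingers and mirror above 0.5 N and angular speed of mirror below 0.1 rad/s), for 0.3 s.
At the end, for the whole second after the job is handed in: The pointer's end is within 6 mm of the clip mark (in plan), the reflected beam passes within 13 mm of the patch's middle sideways, and the gripper's fingers press on the mirror or its pin with more than 0.5 N, the mirror turning slower than 0.1 rad/s (all of step 2); the arm keeps its last pose, push and grip.
It fails at once if a bystander is moved more than 30 mm (distance of any of test_block, bearing, spare_bush, spanner, oil_can, mug, anvil_tip from where it was at the start of the episode above 0.03 m).
It fails at once if the setting clip is pushed along its ring by more than 5 mm (distance of clip_mark from where it was at the start of the episode above 0.005 m).
It also fails if it takes over 45 s, if anything falls off the work surface, if the arm or the gripper's body presses on something with over 40 N, if the wrist force passes 120 N, or if a joint passes its speed limit or range.

## Robot

A 7-joint arm with a two-finger parallel gripper is mounted at the origin on the work surface. World frame = base frame: x ahead of the robot, y to its left, z up, the work surface at z = 0. Lengths are in m, angles in rad, forces in N, time in s.
With the tool pointing down it reaches from about 0.425 to 0.925 m from the base axis. Payload 6.8 kg.
Tool frame: the origin (TCP) lies midway between the tips of the shut fingers; the grasp point (between the pads) lies 19 mm behind it; z points along the fingers, y is the direction in which the jaws open and shut (so a half turn about z gives the same grasp; the last joint's range is limited). The gripper opens to 85 mm and grips with 20 to 120 N. Pads are 22 mm wide; open, the fingers measure 114 mm over their backs; the gripper's body (76 mm by 85 mm) begins 54 mm behind the grasp point. The pads swing forward as they close: fully open they stand 13 mm farther back than shut.
Start: joints at [-1.3, 0.477, 0.022, 1.555, -0.011, 1.109, -0.083], TCP at [0.25, 0.627, 0.231] pointing down, gripper open.
Joint ranges: [-2.96, 2.96], [-0.34, 2.1], [-1.41, 1.46], [0.24, 2.44], [-1.37, 4.51], [0.17, 1.92], [-2.96, 2.96]. Speed limits (rad/s): [2.39, 2.39, 3.14, 3.14, 3.14, 3.14, 3.14].

## Interface

Orientations are given as a unit quaternion [w, x, y, z].
In Python, from station import status, eyes, workorder gives the robot as it stands. The module is installed in compiled form; this text tells all that it offers.
- The arm moves only by the shell command python3 -m jog 'ROWS' [FORCE]. ROWS is text: rows parted by semicolons, each of 7 numbers parted by spaces: the shift along the tool's x, y, z in m, then the turn, a rotation vector about the tool's x, y, z in degrees, then the finger opening in m, from 0 to 0.0854. In form: dx dy dz rx ry rz jaw; .... A call has 1 to 5 rows; each row is the pose to reach, as a shift and turn from the pose commanded when the call began, along the tool's axes at that moment; what a row does not reach only later rows make up. A row lasts 1/10 s, in which the tool goes at most 50 mm and 8.59 degrees, less where a joint would pass 70% of its speed; a pose out of reach is approached as far as the arm can. A call with a gripper value outside its range is refused whole. The fingers move at their own pace and stop on an object; FORCE is the grip in N (left out, the last holds). Time passes only in rows, so rows that repeat a pose let the fingers close. It gives the time, the measured TCP pose, the force and the opening at its end, in the units of the state.
- status.get_obs(): the state, without advancing time (a new reading comes with each control period).
- eyes.read_camera(name): name is "scene" or "top" or "wrist"; returns a dict with "image" (384x512x3 uint8, red, green, blue), "intrinsics" (3x3 intrinsics, pixels), "position" and "orientation" of the camera in the world. Camera axes: x right, y up, looking along -z (the intrinsics and any distortion apply to the point x, -y, -z); pixel columns grow to the right and rows downward; lengths in m; the calibration is good to about 2 mm. A picture is of the moment at which its call begins. There is no depth.
- workorder.hand_in(): hands the job in, once; it reports no verdict.
The state is a dict: "t": time; "q": joint angles; "joint_vel": joint speeds; "joint_torque": joint torques, N m; "eef_pos": TCP position; "tool_rot": TCP orientation; "contact_force": force on the tool from outside, world axes, zero at the start; "torque": the same for the moment, N m; "gripper_width": opening from 0.0 (shut) to 1.0 (fully open).
Only numpy, scipy, OpenCV 4.12 (cv2) and the standard library are available. Lean on these libraries where they do the work, as an engineer would, in place of code of your own. Each camera call takes 0.05 s, during which the arm holds its last target.

## Working session

There is one attempt and no reset: what is moved stays moved. The work goes in short steps, Python scripts to look and compute and a shell command to move; the robot and the scene stay as the last step left them, time stands still between calls to the robot, and variables do not carry over. Pictures are saved under pics/ and viewed, and the job is handed in when it is done.

```bash
mkdir -p pics; ls; cat > h.py <<'E'
import numpy as np, cv2
from station import status, eyes, workorder
from scipy.spatial.transform import Rotation as R
def cam(n):
    c=eyes.read_camera(n); return c
def rot(q): return R.from_quat([q[1],q[2],q[3],q[0]]).as_matrix()
def pix2(c,u,v,z):
    K=np.array(c['intrinsics']);d=np.linalg.inv(K)@[u,v,1]; d=np.array([d[0],-d[1],-d[2]])
    M=rot(c['orientation']);d=M@d;p=np.array(c['position']);return p+d*(z-p[2])/d[2]
def proj(c,P):
    M=rot(c['orientation']);x=M.T@(np.array(P)-c['position']);x=np.array([x[0],-x[1],-x[2]])
    k=np.array(c['intrinsics'])@x;return k[:2]/k[2]
E
python3 - <<'E'
from h import *
import pickle
for n in ["scene","top","wrist"]:
    c=cam(n); pickle.dump(c,open(f'{n}0.pkl','wb'))
    print(n,{k:np.round(v,3).tolist() if not isinstance(v,str) else v for k,v in c.items() if k!='image'})
    cv2.imwrite(f'pics/{n}0.png',c['image'][...,::-1])
o=status.get_obs();print({k:np.round(v,3) for k,v in o.items()})
E
```

```text
pics
scene {'intrinsics': [[439.61, 0.0, 251.787], [0.0, 439.61, 193.045], [0.0, 0.0, 1.0]], 'position': [1.14, -0.203, 1.105], 'orientation': [0.776, 0.242, 0.169, 0.557]}
top {'intrinsics': [[450.643, 0.0, 263.637], [0.0, 450.643, 197.033], [0.0, 0.0, 1.0]], 'position': [0.336, 0.018, 1.4], 'orientation': [-0.7, -0.049, 0.045, 0.711]}
wrist {'intrinsics': [[288.964, 0.0, 258.471], [0.0, 288.964, 188.491], [0.0, 0.0, 1.0]], 'position': [0.174, 0.657, 0.373], 'orientation': [0.817, -0.131, -0.089, 0.555]}
{'t': np.float64(0.15), 'q': array([-1.3  ,  0.478,  0.022,  1.556, -0.011,  1.109, -0.083]), 'joint_vel': array([ 0.   , -0.004,  0.   , -0.004, -0.001, -0.002, -0.001]), 'joint_torque': array([ 3.0000e-03, -5.9692e+01,  1.6100e+00, -2.8149e+01,  1.3000e-02,
        7.0000e-03, -0.0000e+00]), 'eef_pos': array([0.249, 0.627, 0.231]), 'tool_rot': array([-0.   ,  0.188,  0.982, -0.001]), 'contact_force': array([-0.598, -0.087, -0.122]), 'torque': array([ 0.018,  0.007, -0.02 ]), 'gripper_width': np.float64(0.999)}
```

View pics/scene0.png

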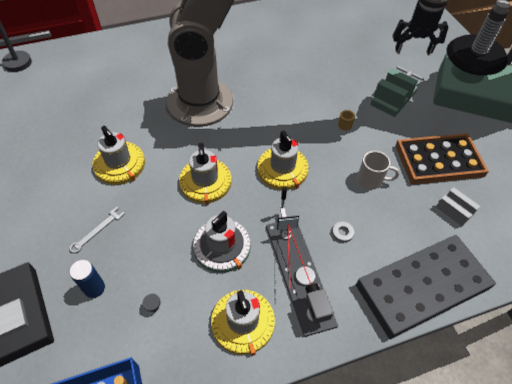

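View pics/top0.png

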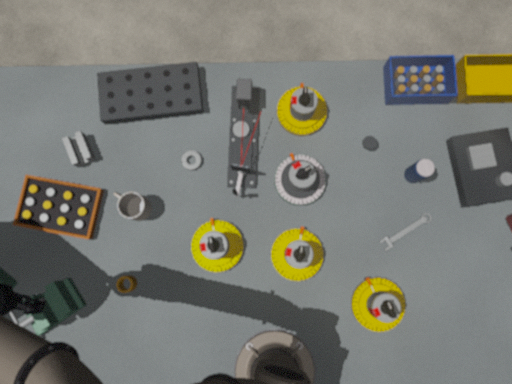

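View pics/wrist0.png

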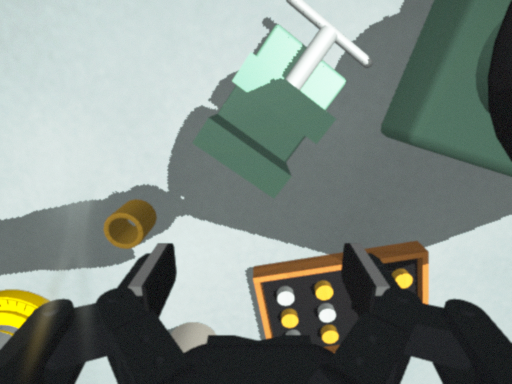

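Candidates for the rotary fixture (scene / top pixels): grey-white ring at (222,243) / (300,178), and yellow rings at (118,160)/(380,305), (205,178)/(298,253), (283,165)/(217,245), (242,318)/(302,108). The yellow ones are look-alikes, so I choose the grey-white one. Next is a close crop.

```bash
python3 - <<'E'
import cv2
a=cv2.imread('pics/top0.png')[70:220,215:345]
cv2.imwrite('pics/c1.png',cv2.resize(a,None,fx=4.6,fy=4,interpolation=cv2.INTER_CUBIC) if 0 else cv2.resize(a,None,fx=4,fy=4,interpolation=cv2.INTER_CUBIC))
a=cv2.imread('pics/scene0.png')[180:340,180:350]
cv2.imwrite('pics/c2.png',cv2.resize(a,None,fx=3.75,fy=3.75,interpolation=cv2.INTER_CUBIC))
E
```

```text
(no output)
```

View pics/c1.png

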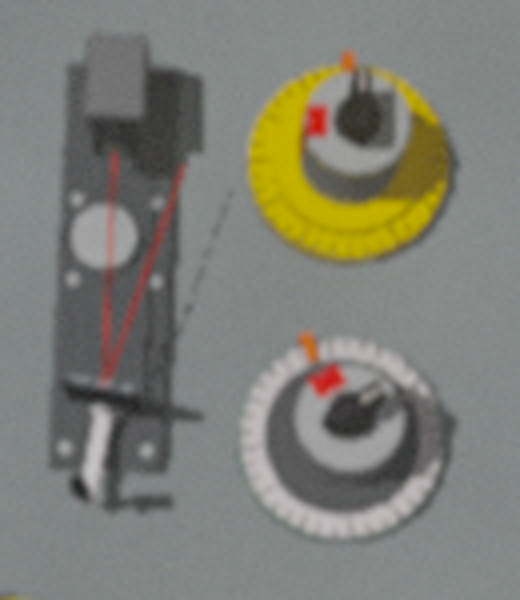

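View pics/c2.png

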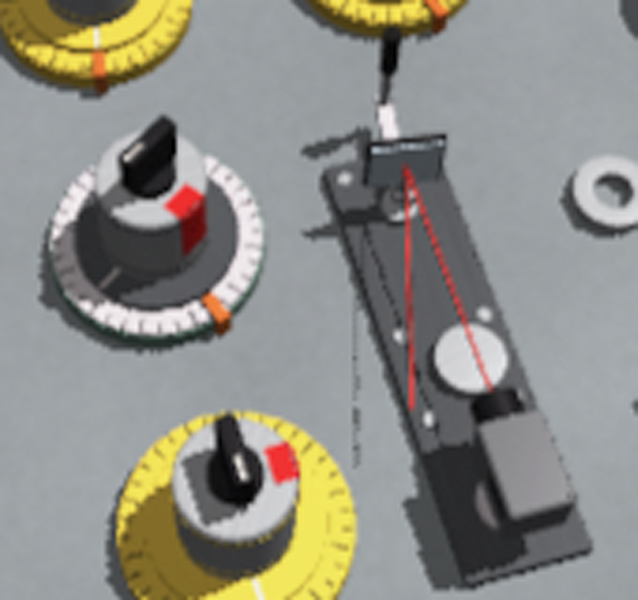

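```bash
python3 - <<'E'
from h import *
import pickle
T=pickle.load(open('top0.pkl','rb'));S=pickle.load(open('scene0.pkl','rb'))
t=lambda x,y,z:np.round(pix2(T,215+x/4,70+y/4,z),4)
s=lambda x,y,z:np.round(pix2(S,180+x/3.75,180+y/3.75,z),4)
# bounds
print('top ring L R T B',t(241,440,.022),t(446,440,.0),t(343,336,.022),t(343,541,.0))
print('bush top centre',t(350,417,.11), 'scene', s(152,180,.11))
print('scene ring centre',s(156,242,.022))
print('pointer',s(98,288,.03),'line in',s(118,268,.03))
print('clip top mid scene',s(213,302,.029),'top',t(308,347,.029))
print('knob scene ends', s(128,160,.16),s(162,124,.16),'top',t(332,418,.16),t(380,390,.16))
print('pivot top: beam meets', t(104,382,.075),'scene',s(407,170,.075))
print('lens beam end', t(115,150,.075),'scene',s(490,390,.075))
print('beam refl end', t(183,160,.075),'scene',s(412,408,.075))
print('pin top?', t(82,487,.13), s(390,35,.13))
E
```

```text
top ring L R T B [ 0.5732 -0.0122  0.022 ] [ 0.5744 -0.174   0.    ] [ 0.6542 -0.0934  0.022 ] [ 0.4957 -0.0909  0.    ]
bush top centre [ 0.5737 -0.0898  0.11  ] scene [ 0.5776 -0.0882  0.11  ]
scene ring centre [ 0.579  -0.0902  0.022 ]
pointer [ 0.6054 -0.1411  0.03  ] line in [ 0.5947 -0.1231  0.03  ]
clip top mid scene [ 0.6418 -0.0661  0.029 ] top [ 0.6443 -0.0654  0.029 ]
knob scene ends [ 0.5862 -0.1047  0.16  ] [ 0.5665 -0.0753  0.16  ] top [ 0.564 -0.073  0.16 ] [ 0.5833 -0.1071  0.16  ]
pivot top: beam meets [0.6097 0.0907 0.075 ] scene [0.6084 0.0924 0.075 ]
lens beam end [0.7897 0.0808 0.075 ] scene [0.7828 0.0827 0.075 ]
beam refl end [0.7809 0.0291 0.075 ] scene [0.7779 0.029  0.075 ]
pin top? [0.5225 0.104  0.13  ] [0.5283 0.1062 0.13  ]
```

The grey-ring fixture reads consistently in both views. The centre is about (0.577,-0.090), pointer heading about -1.06, clip heading about 0.34 (so roughly 1.4 rad CCW to go), and the pivot is about (0.609,0.091). All radii match the given sizes. I'll write a helper that converts a world target into tool-axis shifts, then move above the knob.

```bash
cat >> h.py <<'E'
def go(x,y,z,yawdeg):
    """tool-axis shift + rz (deg) for world target, tool y heading yawdeg (mod 180), tool down"""
    o=status.get_obs();M=rot(o['tool_rot']);d=M.T@(np.array([x,y,z])-o['eef_pos'])
    ya=np.deg2rad(yawdeg);best=None
    for a in(ya,ya+np.pi):
        yy=np.array([np.cos(a),np.sin(a),0]);zz=np.array([0,0,-1.]);xx=np.cross(yy,zz)
        rv=R.from_matrix(M.T@np.c_[xx,yy,zz]).as_rotvec(degrees=True)
        if best is None or np.linalg.norm(rv)<np.linalg.norm(best):best=rv
    print('shift',np.round(d,4),'rotvec',np.round(best,2),'yaw now',np.rad2deg(np.arctan2(M[1,1],M[0,1])).round(2),'pos',o['eef_pos'].round(4),'q1,q7',o['q'][[0,6]].round(2),'t',round(o['t'],2))
E
python3 -c "
from h import *
go(.5765,-.0895,.231,29.3)"
```

```text
shift [-5.687e-01 -5.445e-01  4.000e-04] rotvec [-8.0e-02  3.0e-02  3.9e+01] yaw now 68.3 pos [0.2494 0.6267 0.2305] q1,q7 [-1.3  -0.08] t 0.15
```

```bash
J='python3 -m jog'; python3 -m jog '-0.569 -0.5445 0 0 0 39 0.06; -0.569 -0.5445 0 0 0 39 0.06; -0.569 -0.5445 0 0 0 39 0.06; -0.569 -0.5445 0 0 0 39 0.06; -0.569 -0.5445 0 0 0 39 0.06' 40
python3 -c "
from h import *
go(.5765,-.0895,.231,29.3)"
```

```text
t: 0.65
eef_pos: [0.354, 0.3977, 0.2312]
tool_rot: [-0.0, 0.508, 0.862, -0.0]
contact_force: [1.4, -0.2, 1.1]
gripper_width: 0.705
shift [-5.34e-01 -4.15e-02  2.00e-04] rotvec [-0.01  0.   -0.3 ] yaw now 29.0 pos [0.354  0.3977 0.2312] q1,q7 [-1.15 -0.39] t 0.65
```

```bash
python3 -m jog '-0.534 -0.0415 0 0 0 0 0.06; -0.534 -0.0415 0 0 0 0 0.06; -0.534 -0.0415 0 0 0 0 0.06; -0.534 -0.0415 0 0 0 0 0.06; -0.534 -0.0415 0 0 0 0 0.06' 
python3 -c "
from h import *
go(.5765,-.0895,.231,29.3)"
```

```text
t: 1.15
eef_pos: [0.4589, 0.171, 0.2314]
tool_rot: [-0.0, 0.505, 0.863, 0.0]
contact_force: [1.1, 0.8, -0.1]
gripper_width: 0.705
shift [-0.2847 -0.025   0.0003] rotvec [ 0.02 -0.02  0.01] yaw now 29.31 pos [0.4589 0.171  0.2314] q1,q7 [-0.81  0.11] t 1.15
```

```bash
python3 -m jog '-0.285 -0.025 0 0 0 0 0.06; -0.285 -0.025 0 0 0 0 0.06; -0.285 -0.025 0 0 0 0 0.06; -0.285 -0.025 0 0 0 0 0.06; -0.285 -0.025 0 0 0 0 0.06' 
python3 -m jog '0 0 0 0 0 0 0.06; 0 0 0 0 0 0 0.06' 
python3 - <<'E'
from h import *
go(.5765,-.0895,.231,29.3)
c=cam('wrist');cv2.imwrite('pics/w1.png',c['image'][...,::-1])
for P in [(.5765,-.0895,.16),(.6054,-.1411,.03),(.6418,-.0661,.029)]: print(proj(c,P).round(1))
E
```

```text
t: 1.65
eef_pos: [0.5618, -0.0567, 0.2313]
tool_rot: [-0.0, 0.505, 0.863, 0.0]
contact_force: [-0.1, 0.8, 0.4]
gripper_width: 0.703
t: 1.85
eef_pos: [0.5612, -0.0563, 0.2309]
tool_rot: [-0.0, 0.507, 0.862, -0.0]
contact_force: [-0.6, -0.0, 0.1]
gripper_width: 0.7
shift [-0.0364 -0.0028 -0.0001] rotvec [-0.05 -0.   -0.19] yaw now 29.11 pos [ 0.5612 -0.0563  0.2309] q1,q7 [-0.42  0.67] t 1.85
[255.6 242.7]
[256.6 234.6]
[310.2 200.4]
```

View pics/w1.png

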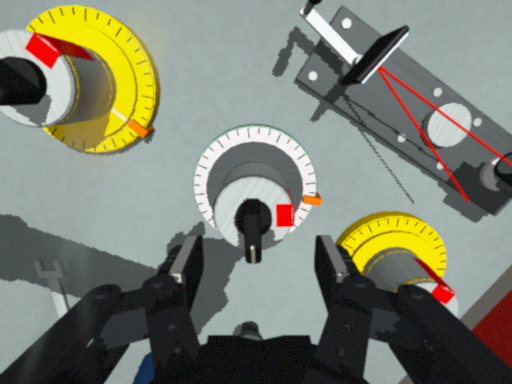

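```bash
python3 - <<'E'
import cv2
a=cv2.imread('pics/w1.png')[115:275,180:330]
cv2.imwrite('pics/c3.png',cv2.resize(a,None,fx=3.7,fy=3.7,interpolation=cv2.INTER_CUBIC))
E
```

```text
(no output)
```

View pics/c3.png

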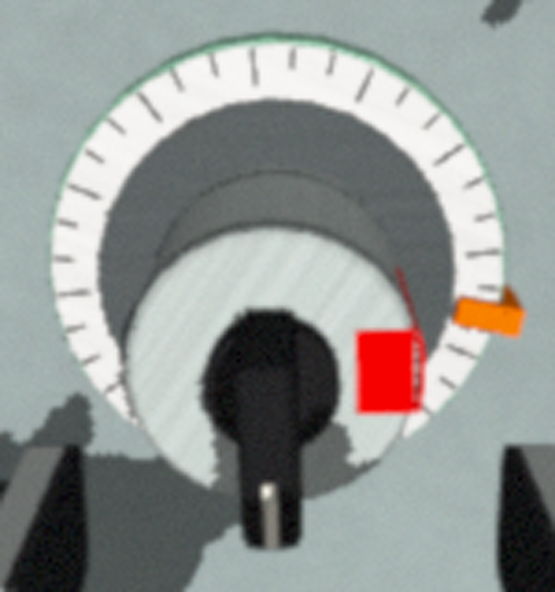

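```bash
python3 - <<'E'
from h import *
c=cam('wrist')
f=lambda x,y,z:pix2(c,180+x/3.7,115+y/3.7,z).round(4)
print('ring ctr',f(277,253,.022)) 
print('ring L R',f(52,255,.022),f(503,255,.022))
print('bush top L R ',f(126,360,.11),f(424,360,.11),'ctr',f(275,362,.11))
print('bar col at axis', f(268,430,.16), 'far end',f(268,366,.16),'near end',f(270,548,.15))
print('clip face mid',f(457,312,.03),f(457,312,.022),f(475,312,.029))
E
```

```text
ring ctr [ 0.5701 -0.0805  0.022 ]
ring L R [ 0.5029 -0.119   0.022 ] [ 0.6383 -0.043   0.022 ]
bush top L R  [ 0.5371 -0.1023  0.11  ] [ 0.6065 -0.0634  0.11  ] ctr [ 0.5721 -0.0833  0.11  ]
bar col at axis [ 0.5689 -0.0796  0.16  ] far end [ 0.5615 -0.0662  0.16  ] near end [ 0.5867 -0.1112  0.15  ]
clip face mid [ 0.633  -0.0666  0.03  ] [ 0.6356 -0.0685  0.022 ] [ 0.6387 -0.0638  0.029 ]
```

```bash
python3 -m jog '-0.0355 -0.004 0 0 0 0 0.06; -0.0355 -0.004 0.02 0 0 0 0.06; -0.0355 -0.004 0.06 0 0 0 0.06; -0.0355 -0.004 0.102 0 0 0 0.06; -0.0355 -0.004 0.102 0 0 0 0.06' 
python3 -m jog '0 0 0 0 0 0 0.06; 0 0 0 0 0 0 0.0; 0 0 0 0 0 0 0.0; 0 0 0 0 0 0 0.0; 0 0 0 0 0 0 0' 40
python3 - <<'E'
from h import *
go(.5755,-.0893,.128,29.3)
c=cam('wrist');cv2.imwrite('pics/w2.png',c['image'][...,::-1])
E
```

```text
t: 2.45
eef_pos: [0.5711, -0.0848, 0.1245]
tool_rot: [-0.005, 0.504, 0.864, -0.002]
contact_force: [-0.1, -0.5, -0.7]
gripper_width: 0.697
t: 2.95
eef_pos: [0.5735, -0.0893, 0.1307]
tool_rot: [-0.001, 0.506, 0.863, -0.001]
contact_force: [-9.6, -1.4, 11.2]
gripper_width: 0.152
shift [-0.001   0.0017  0.0027] rotvec [-0.13 -0.07 -0.09] yaw now 29.21 pos [ 0.5735 -0.0893  0.1307] q1,q7 [-0.31  0.81] t 2.95
```

View pics/w2.png

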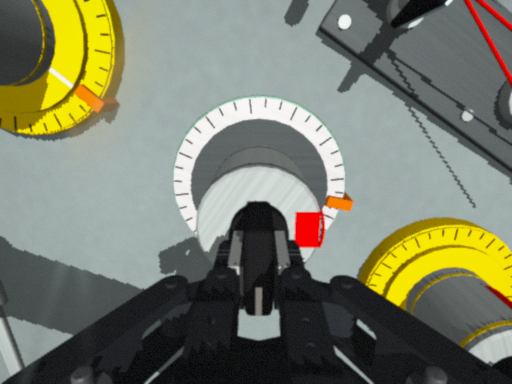

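Knob is gripped (13 mm opening, bar aligned). I'll turn it CCW (negative rz) and relieve the small side load.

```bash
python3 -m jog '0 -0.0015 -0.001 0 0 -8 0; 0 -0.0015 -0.001 0 0 -16 0; 0 -0.0015 -0.001 0 0 -24 0; 0 -0.0015 -0.001 0 0 -32 0; 0 -0.0015 -0.001 0 0 -40 0' 60
python3 -m jog '0 0 0 0 0 -8 0; 0 0 0 0 0 -16 0; 0 0 0 0 0 -24 0; 0 0 0 0 0 -32 0; 0 0 0 0 0 -35 0' 
python3 -m jog '0 0 0 0 0 0 0; 0 0 0 0 0 0 0' 
python3 - <<'E'
from h import *
import pickle
go(.5755,-.0893,.128,29.3+80)
for n in ('wrist','top','scene'):
    c=cam(n);pickle.dump(c,open(n+'3.pkl','wb'));cv2.imwrite('pics/%s3.png'%n,c['image'][...,::-1])
a=cv2.imread('pics/scene3.png')[190:290,170:270];cv2.imwrite('pics/c4.png',cv2.resize(a,None,fx=5,fy=5,interpolation=cv2.INTER_CUBIC))
E
```

```text
t: 3.5
eef_pos: [0.5733, -0.0895, 0.1308]
tool_rot: [-0.0, 0.177, 0.984, -0.0]
contact_force: [-1.4, -2.2, -1.4]
gripper_width: 0.154
t: 4.0
eef_pos: [0.5733, -0.0897, 0.1308]
tool_rot: [-0.0, -0.126, 0.992, -0.0]
contact_force: [-1.3, -1.2, -0.6]
gripper_width: 0.153
t: 4.2
eef_pos: [0.5733, -0.0897, 0.1308]
tool_rot: [-0.0, -0.123, 0.992, -0.0]
contact_force: [-4.6, -3.6, 2.8]
gripper_width: 0.154
shift [-0.0022 -0.0002  0.0028] rotvec [-0.04 -0.06 -5.15] yaw now 104.15 pos [ 0.5733 -0.0897  0.1308] q1,q7 [-0.07  1.94] t 4.2
```

View pics/c4.png

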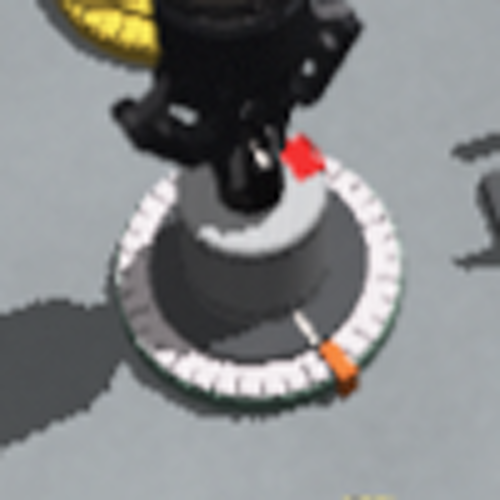

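View pics/wrist3.png

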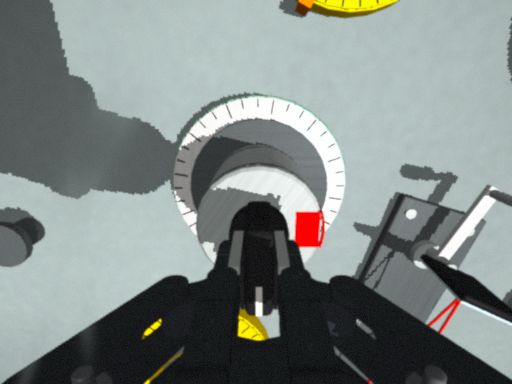

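```bash
python3 - <<'E'
from h import *
import pickle
S=pickle.load(open('scene3.pkl','rb'))
s=lambda x,y,z:pix2(S,170+x/5,190+y/5,z).round(4)
C=np.array([.5755,-.0893])
for n,p in dict(inn=s(297,314,.03),mid=s(307,328,.03),out=s(317,340,.03),clip_in=s(333,348,.029),clip_out=s(345,367,.029),clip_in2=s(329,344,.029)).items():
    d=p[:2]-C;print(n,p,np.hypot(*d).round(4),np.rad2deg(np.arctan2(d[1],d[0])).round(1))
a=S['image'][245:275,215:250,::-1];cv2.imwrite('pics/c5.png',cv2.resize(a,None,fx=16,fy=16,interpolation=cv2.INTER_CUBIC))
E
```

```text
inn [ 0.614  -0.0782  0.03  ] 0.0401 16.1
mid [ 0.6237 -0.0756  0.03  ] 0.0501 15.9
out [ 0.6322 -0.0726  0.03  ] 0.0591 16.4
clip_in [ 0.639  -0.0658  0.029 ] 0.0677 20.3
clip_out [ 0.6517 -0.0631  0.029 ] 0.0806 19.0
clip_in2 [ 0.6361 -0.0671  0.029 ] 0.0645 20.1
```

View pics/c5.png

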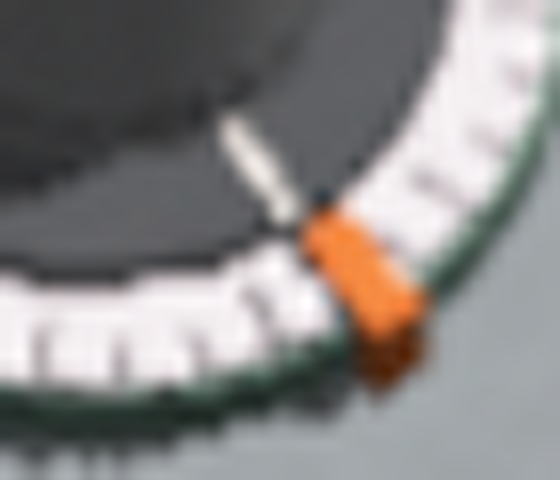

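```bash
python3 - <<'E'
from h import *
import pickle
S=pickle.load(open('scene3.pkl','rb'))
s=lambda x,y,z:pix2(S,215+(x-8)/16,245+(y-8)/16,z).round(4)
for C in (np.array([.5755,-.0893]),np.array([.577,-.0885])):
  for n,p in dict(inn=s(232,122,.03),out=s(285,215,.03),clip_in=s(326,224,.029),clip_out=s(395,310,.029)).items():
    d=p[:2]-C;print(n,p,np.hypot(*d).round(4),np.rad2deg(np.arctan2(d[1],d[0])).round(1))
E
```

```text
inn [ 0.6117 -0.0786  0.03  ] 0.0377 16.5
out [ 0.6311 -0.0753  0.03  ] 0.0573 14.1
clip_in [ 0.6344 -0.0692  0.029 ] 0.0622 18.8
clip_out [ 0.6531 -0.063   0.029 ] 0.0819 18.7
inn [ 0.6117 -0.0786  0.03  ] 0.0361 15.9
out [ 0.6311 -0.0753  0.03  ] 0.0557 13.7
clip_in [ 0.6344 -0.0692  0.029 ] 0.0606 18.6
clip_out [ 0.6531 -0.063   0.029 ] 0.0803 18.5
```

```bash
python3 -m jog '0 0 0 0 0 -4.3 0; 0 0 0 0 0 -4.3 0; 0 0 0 0 0 -4.3 0; 0 0 0 0 0 -4.3 0;0 0 0 0 0 -4.3 0' 
python3 - <<'E'
from h import *
import pickle
go(.5755,-.0893,.231,108.7)
for n in ('top','scene'):
    c=cam(n);pickle.dump(c,open(n+'4.pkl','wb'));cv2.imwrite('pics/%s4.png'%n,c['image'][...,::-1])
a=c['image'][245:275,215:250,::-1];cv2.imwrite('pics/c6.png',cv2.resize(a,None,fx=16,fy=16,interpolation=cv2.INTER_CUBIC))
E
```

```text
t: 4.85
eef_pos: [0.5733, -0.0897, 0.1308]
tool_rot: [-0.001, -0.16, 0.987, -0.0]
contact_force: [-4.5, -3.1, 4.5]
gripper_width: 0.152
shift [-0.002  -0.0004 -0.1002] rotvec [-0.05 -0.07 -0.24] yaw now 108.46 pos [ 0.5733 -0.0897  0.1308] q1,q7 [-0.05  2.01] t 4.85
```

View pics/c6.png

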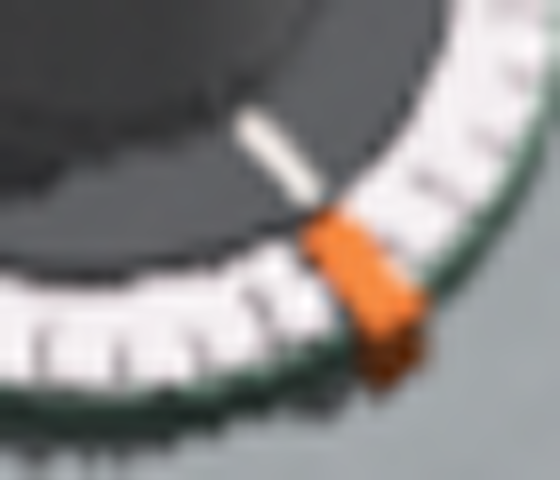

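Pointer line now runs into the clip, within about 1.5 mm. Releasing and rising.

```bash
python3 -m jog '0 0 0 0 0 0 0.045; 0 0 0 0 0 0 0.045; 0 0 0 0 0 0 0.045; 0 0 -0.04 0 0 0 0.045; 0 0 -0.09 0 0 0 0.045' 
python3 -m jog '0 0 -0.02 0 0 0 0.045; 0 0 -0.02 0 0 0 0.045'
python3 - <<'E'
from h import *
import pickle
go(.527,.106,.231,56)
for n in ('wrist','scene'):
    c=cam(n);pickle.dump(c,open(n+'5.pkl','wb'));cv2.imwrite('pics/%s5.png'%n,c['image'][...,::-1])
a=c['image'][200:280,180:290,::-1];cv2.imwrite('pics/c7.png',cv2.resize(a,None,fx=6,fy=6,interpolation=cv2.INTER_CUBIC))
E
```

```text
t: 5.45
eef_pos: [0.5725, -0.0879, 0.2192]
tool_rot: [-0.002, -0.162, 0.987, 0.001]
contact_force: [1.3, 0.0, 0.9]
gripper_width: 0.527
t: 5.65
eef_pos: [0.5766, -0.0885, 0.2444]
tool_rot: [0.004, -0.162, 0.987, -0.001]
contact_force: [-0.4, -0.1, -0.8]
gripper_width: 0.525
shift [-0.0149  0.2002  0.013 ] rotvec [ 0.07  0.47 52.59] yaw now 108.59 pos [ 0.5766 -0.0885  0.2444] q1,q7 [-0.07  1.99] t 5.65
```

View pics/c7.png

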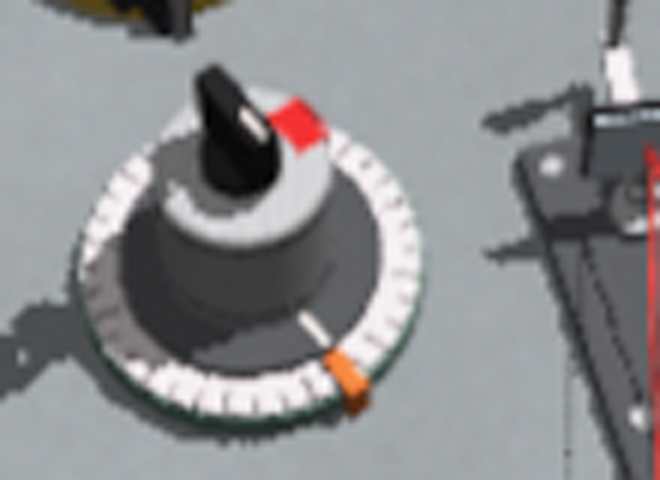

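View pics/wrist5.png

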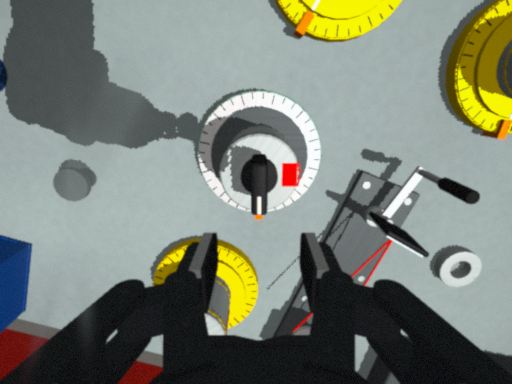

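The knob stayed put after release: the pointer ends at the clip's inner face, c7 (322,345). Next, to the pin.

```bash
python3 -m jog '-0.015 0.05 0 0 0 0 0.045; -0.015 0.2 0 0 0 52.5 0.045; -0.015 0.2 0 0 0 52.5 0.045; -0.015 0.2 0 0 0 52.5 0.045; -0.015 0.2 0 0 0 52.5 0.045' 
python3 -c "
from h import *
go(.527,.106,.231,56)"
```

```text
t: 6.25
eef_pos: [0.5216, 0.111, 0.2383]
tool_rot: [-0.002, 0.116, 0.993, 0.0]
contact_force: [0.3, -0.2, 0.4]
gripper_width: 0.531
shift [-0.0065 -0.0036  0.0073] rotvec [-0.04 -0.23 20.65] yaw now 76.65 pos [0.5216 0.111  0.2383] q1,q7 [-0.43  1.05] t 6.25
```

```bash
python3 -m jog '-0.005 -0.004 0 0 0 20.5 0.045; -0.005 -0.004 0 0 0 20.5 0.045; -0.005 -0.004 0 0 0 20.5 0.045; -0.005 -0.004 0 0 0 20.5 0.045; -0.005 -0.004 0 0 0 20.5 0.045' 
python3 - <<'E'
from h import *
import pickle
go(.527,.106,.096,56)
c=cam('wrist');pickle.dump(c,open('w6.pkl','wb'));cv2.imwrite('pics/w6.png',c['image'][...,::-1])
a=c['image'][130:300,170:400,::-1];cv2.imwrite('pics/c8.png',cv2.resize(a,None,fx=3.4,fy=3.4,interpolation=cv2.INTER_CUBIC))
print(proj(c,(.527,.106,.13)),proj(c,(.609,.0915,.104)))
E
```

```text
t: 6.75
eef_pos: [0.5277, 0.1006, 0.2391]
tool_rot: [-0.001, 0.291, 0.957, -0.001]
contact_force: [-0.7, 0.0, -0.5]
gripper_width: 0.531
shift [0.0033 0.0043 0.1431] rotvec [-0.1  -0.08  0.21] yaw now 56.21 pos [0.5277 0.1006 0.2391] q1,q7 [-0.46  0.73] t 6.75
[262.88401823 183.41331023] [293.20947895 243.85014394]
```

View pics/c8.png

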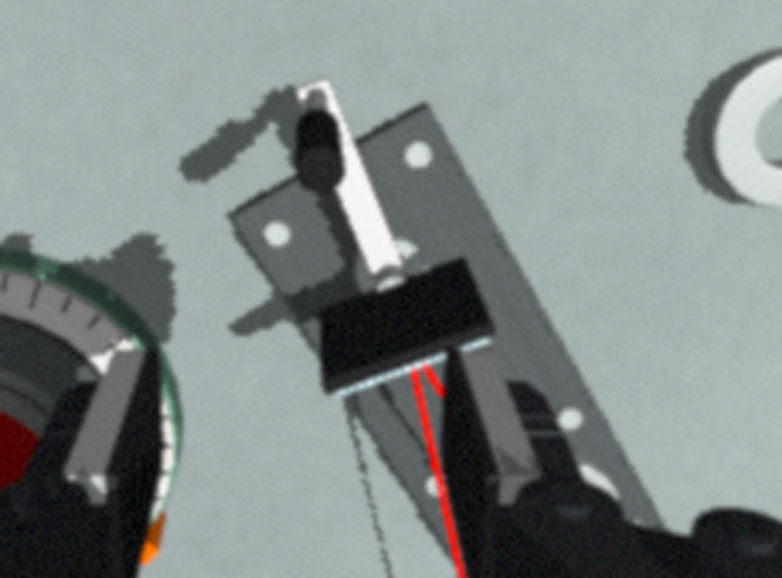

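```bash
python3 - <<'E'
from h import *
import pickle
c=pickle.load(open('w6.pkl','rb'))
f=lambda x,y,z:pix2(c,170+x/3.4,130+y/3.4,z)
p=f(321,168,.13);print('pin',p)
a=f(332,392,.104);b=f(491,343,.104);print('mirror edge',a,b,np.linalg.norm(a-b),(a+b)/2)
n=(b-a);print('normal angle',np.arctan2(n[1],n[0])-np.pi/2)
m=(a+b)/2;print(np.linalg.norm((p-m)[:2]))
go(p[0],p[1],.096,56)
E
```

```text
pin [0.52460027 0.10925068 0.13      ]
mirror edge [0.59512516 0.06759312 0.104     ] [0.60834671 0.11835743 0.104     ] 0.05245783912571704 [0.60173594 0.09297528 0.104     ]
normal angle -0.25478921760261053
0.0788340029373105
shift [0.0073 0.0056 0.1433] rotvec [-0.08 -0.06  0.19] yaw now 56.19 pos [0.5278 0.1006 0.2393] q1,q7 [-0.46  0.73] t 6.8
```

```bash
python3 -m jog '0.006 0.005 0 0 0 0 0.045; 0.006 0.005 0.05 0 0 0 0.045; 0.006 0.005 0.1 0 0 0 0.045; 0.006 0.005 0.143 0 0 0 0.045; 0.006 0.005 0.143 0 0 0 0.045' 20
python3 - <<'E'
from h import *
go(.526,.1075,.096,56)
c=cam('wrist');cv2.imwrite('pics/w7.png',c['image'][...,::-1])
E
```

```text
t: 7.3
eef_pos: [0.5216, 0.1077, 0.0923]
tool_rot: [-0.005, 0.291, 0.957, -0.003]
contact_force: [-0.9, -0.5, 0.4]
gripper_width: 0.522
shift [-0.0037  0.0023 -0.0038] rotvec [-0.49 -0.4   0.17] yaw now 56.17 pos [0.5216 0.1077 0.0923] q1,q7 [-0.45  0.75] t 7.3
```

View pics/w7.png

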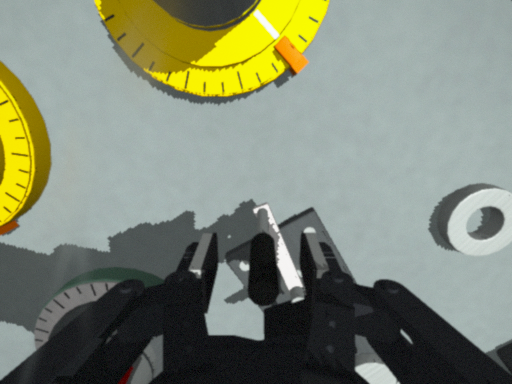

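```bash
python3 -m jog '-0.002 0.001 -0.002 0 0 0 0.0; -0.002 0.001 -0.002 0 0 0 0;-0.002 0.001 -0.002 0 0 0 0;-0.002 0.001 -0.002 0 0 0 0;-0.002 0.001 -0.002 0 0 0 0' 20
python3 - <<'E'
from h import *
o=status.get_obs();print(o['contact_force'].round(1),o['gripper_width'])
p=o['eef_pos'];P=np.array([.606,.0912])
d=p[:2]-P;print(np.hypot(*d),np.arctan2(d[1],d[0]))
a0=np.arctan2(d[1],d[0]);r=np.hypot(*d)
M=rot(o['tool_rot'])
for k in np.arange(.1,.85,.1):
    q=P+r*np.array([np.cos(a0-k),np.sin(a0-k)]);print(k.round(2),(M.T@np.r_[q-p[:2],0]).round(4))
E
```

```text
t: 7.85
eef_pos: [0.5302, 0.1082, 0.102]
tool_rot: [0.002, 0.292, 0.957, 0.001]
contact_force: [-0.8, -1.2, 6.8]
gripper_width: 0.155
[-0.8 -1.2  6.8] 0.1549066320260253
0.07768648848591171 2.9212508007670253
0.1 [0.0025 0.0074 0.    ]
0.2 [0.0042 0.0149 0.    ]
0.3 [0.0051 0.0227 0.0001]
0.4 [0.0053 0.0304 0.0001]
0.5 [0.0047 0.0382 0.0001]
0.6 [0.0033 0.0458 0.0002]
0.7 [0.0012 0.0533 0.0002]
0.8 [-0.0017  0.0605  0.0002]
```

Pin gripped. Swinging along the arc.

```bash
python3 -m jog '0.0025 0.0074 0 0 0 0 0; 0.004 0.015 0 0 0 0 0; 0.005 0.0227 0 0 0 0 0; 0.0053 0.0304 0 0 0 0 0; 0.0047 0.038 0 0 0 0 0' 
python3 -m jog '0 0 0 0 0 0 0'
python3 - <<'E'
from h import *
import pickle
o=status.get_obs();print(o['contact_force'].round(1),o['eef_pos'].round(4))
for n in ('top','scene'):
    c=cam(n);pickle.dump(c,open(n+'8.pkl','wb'));cv2.imwrite('pics/%s8.png'%n,c['image'][...,::-1])
a=c['image'][180:300,180:340,::-1];cv2.imwrite('pics/c9.png',cv2.resize(a,None,fx=4.5,fy=4.5,interpolation=cv2.INTER_CUBIC))
E
```

```text
t: 8.35
eef_pos: [0.5457, 0.1419, 0.1016]
tool_rot: [0.0, 0.292, 0.956, 0.0]
contact_force: [-7.3, -2.7, 8.0]
gripper_width: 0.152
t: 8.45
eef_pos: [0.5464, 0.1425, 0.1015]
tool_rot: [0.001, 0.292, 0.957, 0.001]
contact_force: [-4.2, -1.8, 7.9]
gripper_width: 0.154
[-4.2 -1.8  7.9] [0.5464 0.1425 0.1015]
```

View pics/c9.png

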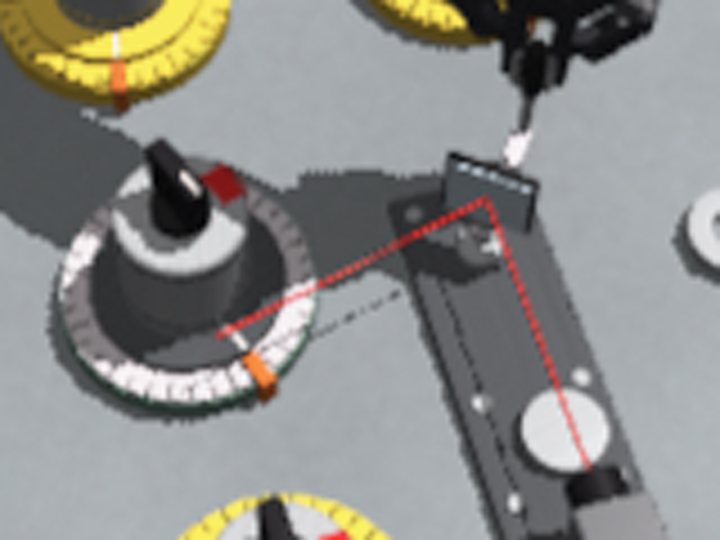

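View pics/top8.png

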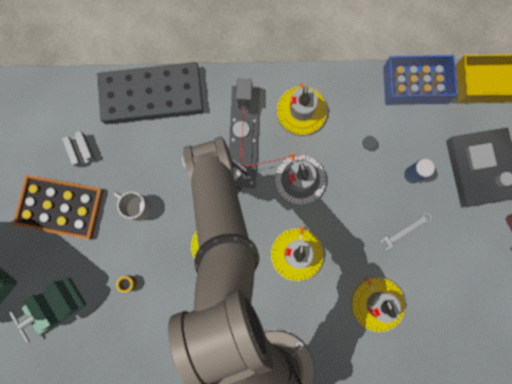

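```bash
cat > beam.py <<'E'
from h import *
def rep(S,piv,end,patchang,C=(.5765,-.0893)):
    a=pix2(S,*piv,.075)[:2];b=pix2(S,*end,.075)[:2];h=np.arctan2(*(b-a)[::-1])
    p=np.array(C)+.04*np.array([np.cos(patchang),np.sin(patchang)])
    d=p-a;t=np.arctan2(d[1],d[0]);e=(t-h+np.pi)%(2*np.pi)-np.pi
    print('piv',a.round(4),'end',b.round(4),'len',np.linalg.norm(b-a).round(4),'beam',h.round(3),'patch',p.round(4),'dir',t.round(3),'beam must turn',e.round(3),'offset mm',(1000*np.linalg.norm(d)*np.sin(e)).round(1))
E
python3 - <<'E'
from beam import *
import pickle
S=pickle.load(open('scene8.pkl','rb'));T=pickle.load(open('top8.pkl','rb'))
s=lambda x,y:(180+x/4.5,180+y/4.5)
rep(S,s(487,202),s(220,335),np.deg2rad(110))
# patch on rim (z=.11): corners in crop
print('rim patch', pix2(S,*s(223,184),.11))
print('clip',pix2(S,*s(253,357),.029),'ptr',pix2(S,*s(245,347),.03))
a=T['image'][130:215,220:335,::-1];cv2.imwrite('pics/c10.png',cv2.resize(a,None,fx=6,fy=6,interpolation=cv2.INTER_CUBIC))
E
```

```text
piv [0.6068 0.0921] end [ 0.6401 -0.0861] len 0.1812 beam -1.386 patch [ 0.5628 -0.0517] dir -1.868 beam must turn -0.482 offset mm -69.7
rim patch [ 0.56455365 -0.05964232  0.11      ]
clip [ 0.63793771 -0.06648514  0.029     ] ptr [ 0.63061871 -0.06914877  0.03      ]
```

View pics/c10.png

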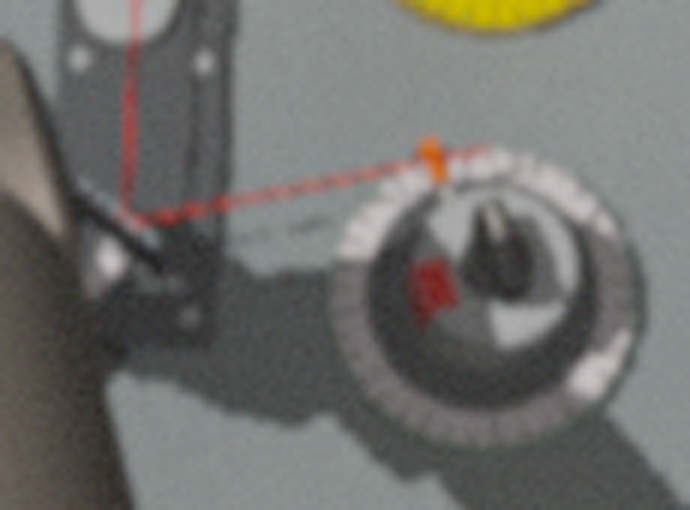

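```bash
python3 -m jog '-0.0006 0.006 0 0 0 0 0; -0.0014 0.0121 0 0 0 0 0; -0.0024 0.0181 0 0 0 0 0; -0.0024 0.0181 0 0 0 0 0; -0.0024 0.0181 0 0 0 0 0' 
python3 - <<'E'
from h import *
import pickle
o=status.get_obs();print(o['contact_force'].round(1),o['eef_pos'].round(4))
for n in ('top','scene'):
    c=cam(n);pickle.dump(c,open(n+'9.pkl','wb'))
    a=c['image'][180:290,190:310,::-1] if n=='scene' else c['image'][130:215,220:335,::-1]
    cv2.imwrite('pics/%s9c.png'%n,cv2.resize(a,None,fx=5,fy=5,interpolation=cv2.INTER_CUBIC))
E
```

```text
t: 9.05
eef_pos: [0.5582, 0.1553, 0.1015]
tool_rot: [0.001, 0.292, 0.956, 0.0]
contact_force: [-3.6, -3.5, 7.5]
gripper_width: 0.153
[-3.6 -3.5  7.5] [0.5582 0.1553 0.1015]
```

View pics/scene9c.png

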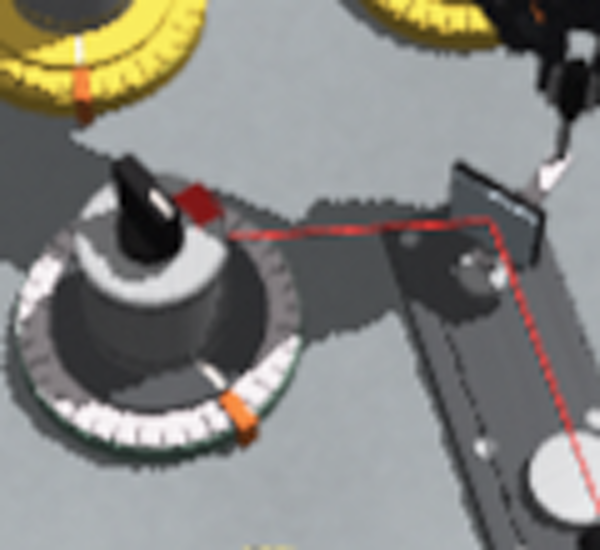

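View pics/top9c.png

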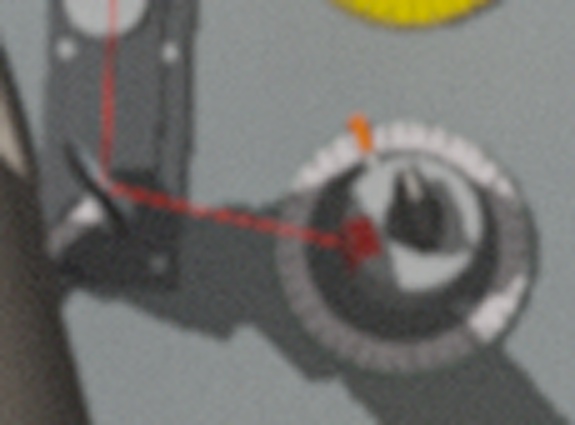

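```bash
python3 - <<'E'
from beam import *
import pickle
S=pickle.load(open('scene9.pkl','rb'));T=pickle.load(open('top9.pkl','rb'))
s=lambda x,y:(190+x/5,180+y/5)
t=lambda x,y:(220+x/5,130+y/5)
# pointer angle check
C=np.array([.5765,-.0893])
for n,p in dict(pin=pix2(S,*s(201,366),.03),pout=pix2(S,*s(222,390),.03),cin=pix2(S,*s(231,400),.029),cout=pix2(S,*s(247,432),.029)).items():
    d=p[:2]-C;print(n,np.hypot(*d).round(4),np.rad2deg(np.arctan2(d[1],d[0])).round(1))
for A in (108.5,111):
  rep(S,s(490,221),s(228,236),np.deg2rad(A)); rep(T,t(106,186),t(342,241),np.deg2rad(A))
# rim patch by colour
for n,I,z in(('S',S,.11),('T',T,.11)):
    im=I['image'].astype(int);u0,v0=proj(I,(.564,-.055,.11));m=np.zeros(im.shape[:2],bool)
    y,x=np.mgrid[:384,:512];m=(abs(x-u0)<9)&(abs(y-v0)<9)&(im[...,0]>2.2*im[...,1])&(im[...,0]>80)
    print(n,(u0,v0),m.sum(),x[m].mean(),y[m].mean(),pix2(I,x[m].mean(),y[m].mean(),z))
E
```

```text
pin 0.0414 18.0
pout 0.0598 18.8
cin 0.0671 19.3
cout 0.0873 16.3
piv [0.6046 0.0923] end [ 0.5683 -0.045 ] len 0.142 beam -1.829 patch [ 0.5638 -0.0514] dir -1.848 beam must turn -0.018 offset mm -2.8
piv [0.6045 0.0901] end [ 0.5689 -0.0504] len 0.145 beam -1.819 patch [ 0.5638 -0.0514] dir -1.851 beam must turn -0.032 offset mm -4.7
piv [0.6046 0.0923] end [ 0.5683 -0.045 ] len 0.142 beam -1.829 patch [ 0.5622 -0.052 ] dir -1.857 beam must turn -0.028 offset mm -4.2
piv [0.6045 0.0901] end [ 0.5689 -0.0504] len 0.145 beam -1.819 patch [ 0.5622 -0.052 ] dir -1.861 beam must turn -0.041 offset mm -6.1
S (np.float64(231.18160446770352), np.float64(220.23250172522143)) 43 229.25581395348837 220.37209302325581 [ 0.56279662 -0.05992208  0.11      ]
T (np.float64(290.6061630132581), np.float64(177.72825537862786)) 29 290.82758620689657 177.27586206896552 [ 0.56532242 -0.05567313  0.11      ]
```

```bash
python3 -m jog '-0.0005 0.0012 0 0 0 0 0; -0.0005 0.0012 0 0 0 0 0; -0.0005 0.0012 0 0 0 0 0;-0.0005 0.0012 0 0 0 0 0;-0.0005 0.0012 0 0 0 0 0' 
python3 - <<'E'
from h import *
import pickle
o=status.get_obs();print(o['contact_force'].round(1),o['eef_pos'].round(4),o['gripper_width'])
for n in ('top','scene'):
    c=cam(n);pickle.dump(c,open(n+'10.pkl','wb'))
    a=c['image'][205:270,190:310,::-1] if n=='scene' else c['image'][145:200,225:325,::-1]
    cv2.imwrite('pics/%s10c.png'%n,cv2.resize(a,None,fx=6.5,fy=6.5,interpolation=cv2.INTER_CUBIC))
E
```

```text
t: 9.65
eef_pos: [0.5588, 0.1558, 0.1015]
tool_rot: [0.0, 0.292, 0.956, 0.0]
contact_force: [-5.2, -2.9, 6.8]
gripper_width: 0.155
[-5.2 -2.9  6.8] [0.5588 0.1558 0.1015] 0.15463046334363245
```

View pics/scene10c.png

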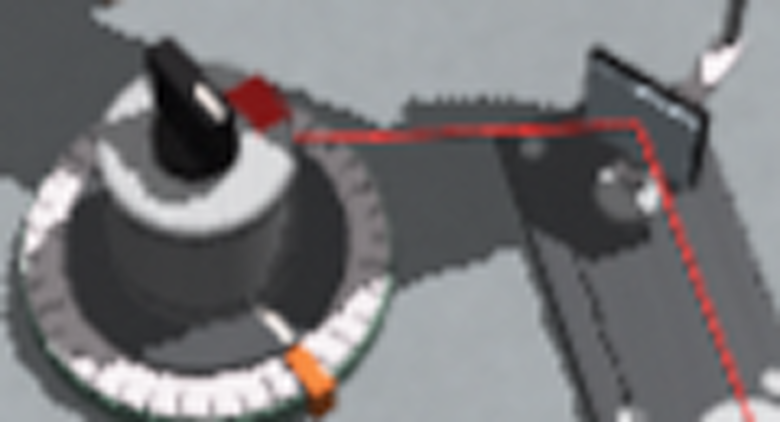

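View pics/top10c.png

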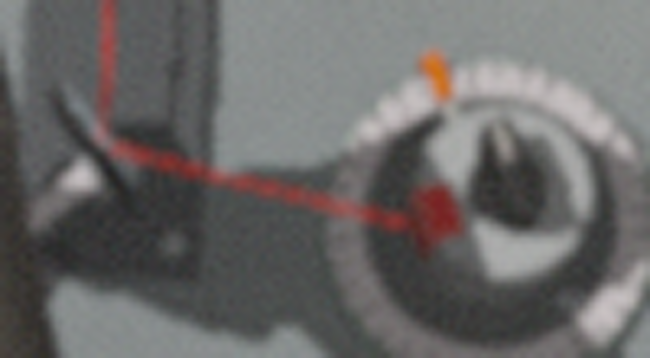

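```bash
python3 - <<'E'
from beam import *
import pickle
S=pickle.load(open('scene10.pkl','rb'));T=pickle.load(open('top10.pkl','rb'))
s=lambda x,y:(190+x/6.5,205+y/6.5)
t=lambda x,y:(225+x/6.5,145+y/6.5)
rep(S,s(638,124),s(300,138),np.deg2rad(108.5)); rep(T,t(105,145),t(413,223),np.deg2rad(108.5))
# predicted beam end on patch in pictures
for n,I,f in(('S',S,6.5),('T',T,6.5)):
    o=(190,205) if n=='S' else (225,145)
    for P in [(.5638,-.0514,.075),(.5638+.0114,-.0514+.0038,.075),(.5638-.0114,-.0514-.0038,.075)]:
        print(n,((proj(I,P)-o)*f).round())
print(status.get_obs()['contact_force'].round(1))
E
```

```text
piv [0.6044 0.0928] end [ 0.5659 -0.0427] len 0.1409 beam -1.847 patch [ 0.5638 -0.0514] dir -1.845 beam must turn 0.002 offset mm 0.3
piv [0.6042 0.0903] end [ 0.5655 -0.0507] len 0.1462 beam -1.839 patch [ 0.5638 -0.0514] dir -1.849 beam must turn -0.01 offset mm -1.5
S [278. 140.]
S [295. 160.]
S [261. 120.]
T [415. 227.]
T [406. 202.]
T [423. 251.]
[-4.4 -2.5  7.1]
```

The beam offset is +0.3 mm (scene) and -1.5 mm (top), against a ±13 mm limit. The grip and pointer are good. I'll settle briefly and hand in.

```bash
python3 -m jog '0 0 0 0 0 0 0; 0 0 0 0 0 0 0; 0 0 0 0 0 0 0; 0 0 0 0 0 0 0; 0 0 0 0 0 0 0' 
python3 -c "
from h import *
print(np.abs(status.get_obs()['joint_vel']).max())
print(workorder.hand_in())"
```

```text
t: 10.25
eef_pos: [0.5588, 0.1558, 0.1015]
tool_rot: [0.0, 0.292, 0.956, 0.0]
contact_force: [-3.9, -2.8, 8.4]
gripper_width: 0.155
0.0021905205464971406
the job is handed in; nothing more can be done
None
```

I turned the grey-ring fixture's knob about 79° counterclockwise until the pointer stood at the orange clip. Then I gripped the mirror's pin, swung it until the beam fell on the red patch, and handed in at about 10.3 s still holding it; hand-in reports no verdict.

- **Pointer:** it was within about 1.5 mm of the clip mark when I released the knob. It still stood at the clip in the last pictures.
- **Beam:** it passed the patch centre at +0.3 mm (scene camera) and -1.5 mm (top camera), against a limit of ±13 mm.
- **Hold:** the pin was gripped at 13 mm opening with a 20 N grip setting, and the arm was at rest. The finger force on the mirror has no direct reading. The wrist showed roughly 10 N in total.
- **Disagreement:** wrist-camera points and the arm's own frame differed from the fixed cameras by 2–9 mm (most on the ring centre). I allowed for this when gripping, and judged the final beam angle from the two fixed cameras only.
- **Bystanders and clip:** I saw no sign in the pictures that either had been disturbed, but I did not measure them at the end.

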